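# Valve to the top on the truing stand

### The arm

A 6-joint arm with a two-finger parallel gripper is mounted at the origin on the work surface. World frame = base frame: x ahead of the robot, y to its left, z up, the work surface at z = 0. Lengths are in m, angles in rad, forces in N, time in s.
With the tool pointing down it reaches from about 0.375 to 0.975 m from the base axis. Payload 3.8 kg.
Tool frame: the origin (TCP) lies at the very end of the fingers, on their centre line; the grasp point (between the pads) lies 19 mm behind it; y points along the fingers, x is the direction in which the jaws open and shut, and the axes are right-handed (so a half turn about y gives the same grasp; the last joint's range is limited). The gripper opens to 85 mm and grips with 20 to 120 N. Pads are 22 mm wide; open, the fingers measure 114 mm over their backs; the gripper's body (76 mm by 85 mm) begins 54 mm behind the grasp point. The pads swing forward as they close: fully open they stand 13 mm farther back than shut.
Start: joints at [-1.158, 0.264, 1.604, -0, 1.274, -0.037], TCP at [0.293, -0.608, 0.231] pointing down, gripper open.
Joint ranges: [-2.63, 2.63], [-0.94, 2.18], [0.31, 2.57], [-1.31, 4.45], [0, 2.66], [-2.55, 2.55]. Speed limits (rad/s): [2.57, 2.57, 3.14, 3.14, 3.14, 3.14].

### API

Orientations are given as a rotation vector (axis times angle).
In Python, from workcell import bot, cams gives the robot as it stands.
- The arm moves only by the tool play_rows, never from a script. Its argument "motion" is a list of rows, each a list of 2 entries, a list of its own where there are three numbers: the shift along the world's x, y, z normalised to -1 to 1, where 1 is 400 mm, then the turn, a rotation vector about the world's x, y, z normalised to -1 to 1, where 1 is pi/4 rad. In form: [[[tx, ty, tz], [ax, ay, az]], ...]. A call has 1 to 10 rows; each row is the pose to reach, as a shift and turn from the pose commanded when the call began; what a row does not reach only later rows make up. A row lasts 1/8 s, in which the tool goes at most 62.5 mm and 10.7 degrees, less where a joint would pass 70% of its speed; a pose out of reach is approached as far as the arm can. A call with a number of a shift or a turn outside -1 to 1 is refused whole. A call with a gripper value outside its range is refused whole. "gripper" is the closure, from 0 (fully open) to 1 (shut), set as the call begins (left out, the last holds). The fingers move at their own pace and stop on an object; "squeeze" is the grip in N (left out, the last holds). Time passes only in rows, so rows that repeat a pose let the fingers close. It gives the time, the measured TCP pose, the force and the opening at its end, in the units of the state.
- bot.read_state(): the state, without advancing time (a new reading comes with each control period).
- cams.read_camera(name): name is "side" or "top"; returns (picture, depth): 480x640x3 uint8, red, green, blue; 480x640 float32, m along the optical axis (not along the pixel's ray), 0 where there is no reading.
- cams.calibration(name): a dict with "mtx" (3x3 intrinsics, pixels), "R" (3x3) and "t" (3): a world point X has camera coordinates R X + t. Camera axes: x right, y down, z forward; pixel columns grow to the right and rows downward; lengths in m; the calibration is good to about 2 mm. A picture is of the moment at which its call begins. calibration takes no time and is no camera call.
- bot.finish_job(): hands the job in, once; it reports no verdict.
Trained networks look in the newest picture that a camera, given by its name, has taken for a name from the list of things; names that differ only in an ending like _2 or _b are one class to them, and where a whole thing is asked for, a point or a joint stands for the part that bears it (a point fixed in the world has none). Each returns a list of dicts, best first, with "conf" (0 to 1); they miss things now and then, are a little off and sometimes report something else, mostly with a low value. They report only what shows in the picture. A call takes as long as a camera call.
- cams.recognise(camera, label): "xyz" ([x, y, z] in m, in the coordinates of the camera as it stood for that picture, good to about 4 mm: the middle of the surface that is visible of it).
- cams.regions_of(camera, label): "mask" (480x640 bool, what is visible of it).
- cams.mark_of(camera, label): "xyz" ([x, y, z] in m, in the coordinates of the camera as it stood for that picture, good to about 4 mm: a listed point, or the origin of a listed thing).
The state is a dict: "time": time; "q": joint angles; "joint_vel": joint speeds; "joint_torque": joint torques, N m; "tool_pos": TCP position; "tcp_rot": TCP orientation; "wrist_force": force on the tool from outside, world axes, zero at the start; "torque": the same for the moment, N m; "width": opening from 0.0 (shut) to 1.0 (fully open).
Only numpy, scipy, OpenCV 4.12 (cv2) and the standard library are available. Lean on these libraries where they do the work, as an engineer would, in place of code of your own. Each camera call takes 0.05 s, during which the arm holds its last target.

### The job

Two bare minibike wheels hang on truing stands on the bench. Turn the three-spoke wheel on its axle until its valve stem is straight up at the top of the wheel, ready to start the run-out measurement there, and leave it standing still and released. Do not turn the five-spoke wheel on the other stand.

Things in the scene. Friction and masses are not known exactly. Their poses are not given: they have to be found in the camera images.
- wheel3 (a joint): angle of the three-spoke wheel on its level axle, rad; 0 = valve stem straight up; positive turns about +x of wheel3_axle: at angle q the stem points to (0, -sin q, cos q) in that point's axes. Starts between 0.6 and 1.6. No stops within a full turn; drag of 0.15 N m (1.5 N at the rim) holds the wheel where it is left.
- wheel3_axle (a point): centre of the three-spoke wheel, 150 mm above the bench; axes of the fixed grey stand: x along the axle (ahead, 9 to 43 deg to the left), y level in the wheel's plane, z up. Bare gold-brown rim, 220 mm across, 46 mm wide along x; its flat side faces (radius 86 to 110 mm) can be pinched across the 46 mm from above. Two stand posts, 34 mm wide, 167 mm high, 65 mm fore and aft of the centre.
- wheel3_valve (a point): middle of the valve stem of the three-spoke wheel, 62.5 mm from the axle and 15 mm to the +x side of the wheel's mid-plane. Black foot, brass tip, 9 to 13 mm thick, 45 mm long; sticks from the inside of the rim towards the hub, half-way between two of the broad (34 mm) spokes, within the rim's width.
- wheel5_valve (a point): middle of the valve stem of the five-spoke wheel, which must not be turned: same rim, stem and stand, but five narrow (18 mm) spokes. The stands are side by side, axles roughly 400 mm apart, either wheel on the left.

How it is judged:
By the outcome, as a careful person would: the job done as asked, in the order asked, and still so for the second after the job is handed in, with the robot touching nothing.
It also fails if it takes over 35 s, if anything falls off the work surface, if the arm or the gripper's body presses on something with over 40 N, if the wrist force passes 120 N, or if a joint passes its speed limit or range.

## Working session

There is one attempt and no reset: what is moved stays moved. The work goes in short steps, Python scripts to look and compute and a tool call to move; the robot and the scene stay as the last step left them, time stands still between calls to the robot, and variables do not carry over. Pictures are saved under pics/ and viewed, and the job is handed in when it is done.

Besides the shell and the picture viewer there is one more tool, called after ">>>" as name(argument=value, ...) on one line, values as JSON. play_rows: Moves the arm, as the interface text tells. Its arguments: {"type":"object","properties":{"motion":{"type":"array","items":{"type":"array"}},"gripper":{"type":"number"},"squeeze":{"type":"number"}},"required":["motion"]}

```bash
mkdir -p pics; cat > h.py <<'E'
import numpy as np,cv2
from workcell import bot,cams
def w(c,p):
    k=cams.calibration(c);return np.array(k["R"]).T@(np.array(p)-np.array(k["t"]))
def snap(c,n):
    im,d=cams.read_camera(c);cv2.imwrite(f"pics/{n}.png",im[:,:,::-1]);return im,d
E
python3 - <<'E'
from h import *
np.set_printoptions(precision=4,suppress=True)
for c in("side","top"):
    snap(c,c+"0")
    for l in("wheel3_axle","wheel3_valve","wheel5_valve"):
        for r in cams.mark_of(c,l)[:3]: print(c,l,r["conf"],w(c,r["xyz"]))
    k=cams.calibration(c);print(-np.array(k["R"]).T@k["t"])
print(bot.read_state())
E
```

```text
side wheel3_axle 0.65 [ 0.5236 -0.2234  0.153 ]
side wheel3_valve 0.97 [ 0.5546 -0.2739  0.1702]
side wheel5_valve 0.9 [0.5223 0.1946 0.1982]
[0.326  0.5966 0.7039]
top wheel3_axle 0.76 [ 0.5163 -0.2281  0.1489]
top wheel5_valve 0.94 [0.5232 0.1953 0.1935]
[ 0.4468 -0.0003  1.0709]
{'time': 0.4, 'q': array([-1.1579,  0.264 ,  1.6042, -0.    ,  1.2737, -0.0369]), 'joint_vel': array([ 0.002 , -0.0017, -0.0018,  0.0008,  0.0019, -0.0007]), 'joint_torque': array([ -0.0004, -51.4245, -36.7015,  -0.0001,   0.0049,  -0.    ]), 'tool_pos': array([ 0.2934, -0.6078,  0.2311]), 'tcp_rot': array([-1.3888,  0.8721, -0.8716]), 'wrist_force': array([ 0.8737,  1.1677, -1.0912]), 'torque': array([-0.0207, -0.0119, -0.0257]), 'width': 0.9959904399374923}
```

View pics/side0.png

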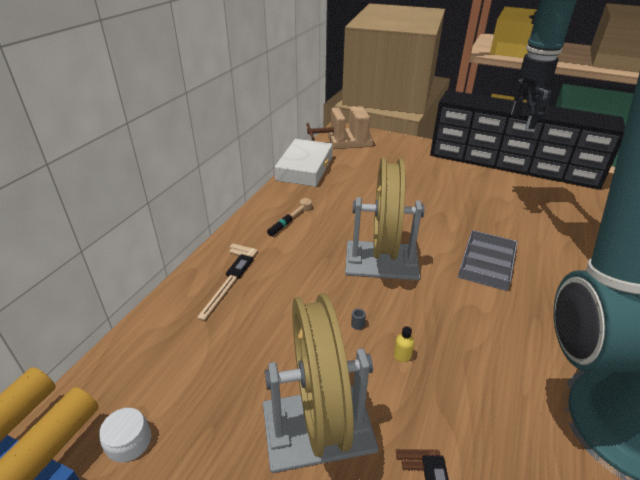

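View pics/top0.png

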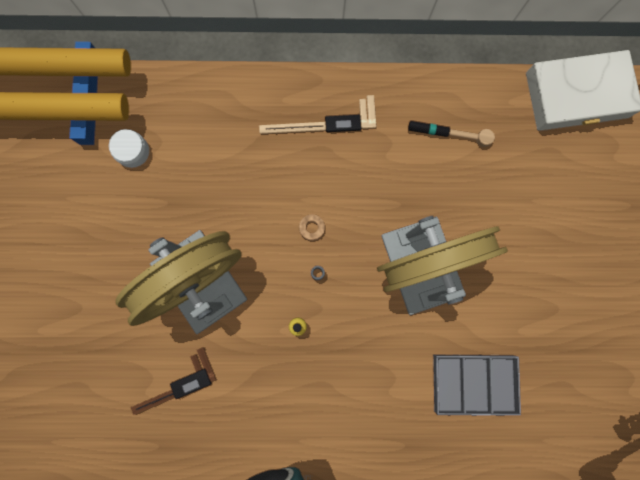

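The side and top pictures show the three-spoke wheel on the right: about (390,210) in the side view and (440,260) in the top view. Its stem leans to the robot's right. Next I'll fit the axle yaw and the stem angle.

```bash
cat >> h.py <<'E'
from scipy.spatial.transform import Rotation as Ro
def cloud(c,m,d):
    k=cams.calibration(c);K=k["mtx"];v,u=np.nonzero(m&(d>0));z=d[v,u]
    P=np.c_[(u-K[0][2])/K[0][0]*z,(v-K[1][2])/K[1][1]*z,z]
    return (P-np.array(k["t"]))@np.array(k["R"])
E
python3 - <<'E'
from h import *
np.set_printoptions(precision=4,suppress=True)
for c in("top","side"):
    im,d=snap(c,c+"1")
    for l in ("wheel3_axle","wheel3_valve"):
        for r in cams.regions_of(c,l)[:2]:
            P=cloud(c,r["mask"],d);print(c,l,r["conf"],len(P),P.min(0),P.max(0))
            Q=P[P[:,2]>.19]
            if len(Q)<50:continue
            (cx,cy),s,a=cv2.minAreaRect((Q[:,:2]*1000).astype(np.float32));print(cx,cy,s,a)
            e,V=np.linalg.eigh(np.cov(Q[:,:2].T));print("pca",np.degrees(np.arctan2(V[1,0],V[0,0])),Q.mean(0))
    for r in cams.mark_of(c,"wheel3_valve")[:2]+cams.mark_of(c,"wheel3_axle")[:2]:print(r["conf"],w(c,r["xyz"]))
s=bot.read_state();print(Ro.from_rotvec(s["tcp_rot"]).as_matrix())
E
```

```text
top wheel3_axle 0.74 7149 [ 0.4213 -0.3881 -0.006 ] [ 0.6215 -0.1168  0.2635]
519.3569946289062 -226.1373748779297 (45.96703338623047, 203.0206756591797) 18.516651153564453
pca -161.49802740466973 [ 0.5153 -0.2143  0.2376]
top wheel3_valve 0.86 3590 [ 0.4639 -0.3758 -0.0019] [ 0.5851 -0.1168  0.2635]
519.3569946289062 -226.1373748779297 (45.96703338623047, 203.0206756591797) 18.516651153564453
pca -161.5302808338604 [ 0.5153 -0.2142  0.2377]
0.81 [ 0.5179 -0.2285  0.1533]
side wheel3_axle 0.68 5702 [ 0.4236 -0.7242 -0.003 ] [ 0.6728 -0.1127  0.2614]
521.1356201171875 -223.38189697265625 (45.895179748535156, 202.26138305664062) 18.641630172729492
pca -159.0529827351847 [ 0.5066 -0.1794  0.2303]
side wheel3_valve 0.96 2524 [ 0.4656 -0.3143  0.0123] [ 0.5758 -0.1127  0.2614]
518.8330688476562 -213.89950561523438 (45.48213195800781, 183.1009979248047) 19.138429641723633
pca -159.3845806833306 [ 0.507  -0.1783  0.2298]
0.56 [ 0.5548 -0.28    0.1692]
0.75 [ 0.5246 -0.2249  0.1574]
0.37 [ 0.556  -0.2761  0.1697]
[[ 0.4348 -0.      0.9005]
 [-0.9005  0.      0.4348]
 [-0.     -1.      0.    ]]
```

```bash
cat >> h.py <<'E'
TH=np.radians(18.6);C=np.array([.5195,-.226,.150])
X=np.array([np.cos(TH),np.sin(TH),0]);Y=np.array([-np.sin(TH),np.cos(TH),0])
def pose(a,r):
    rad=-np.sin(a)*Y+np.array([0,0,np.cos(a)])
    y=-rad;z=np.cross(X,y)
    return C+r*rad,np.c_[X,y,z]
def rows(tg,s=None):
    s=s or bot.read_state();R0=Ro.from_rotvec(s["tcp_rot"]).as_matrix();o=[]
    for a,r in tg:
        p,R=pose(a,r)
        o.append([list(np.round((p-s["tool_pos"])/.4,3)),list(np.round(Ro.from_matrix(R@R0.T).as_rotvec()/(np.pi/4),3))])
    for x in o:print(x)
E
python3 - <<'E'
from h import *
rows([(.63,.18)])
im=cv2.imread("pics/top1.png");im2=cv2.imread("pics/side1.png")
a=cv2.resize(im[200:330,370:520],(600,520));b=cv2.resize(im[220:335,105:250],(600,520))
cv2.imwrite("pics/z1.png",cv2.resize(np.hstack([a,b]),(800,347)))
a=cv2.resize(im2[150:280,335:435],(400,520));b=cv2.resize(im2[290:470,255:385],(400,520))
cv2.imwrite("pics/z2.png",np.hstack([a,b]))
E
```

```text
[[np.float64(0.65), np.float64(0.703), np.float64(0.16)], [np.float64(0.806), np.float64(-0.339), np.float64(1.775)]]
```

View pics/z1.png

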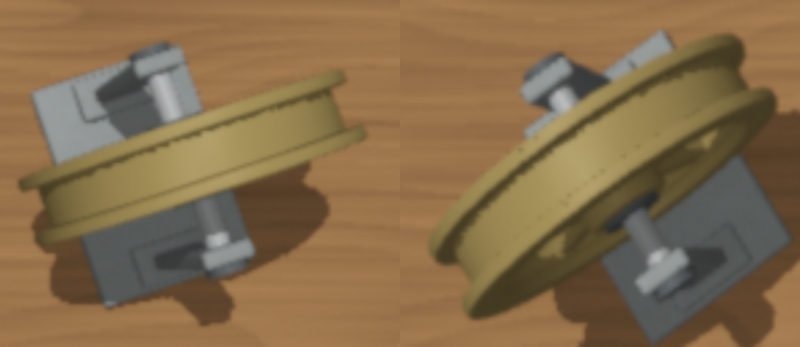

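View pics/z2.png

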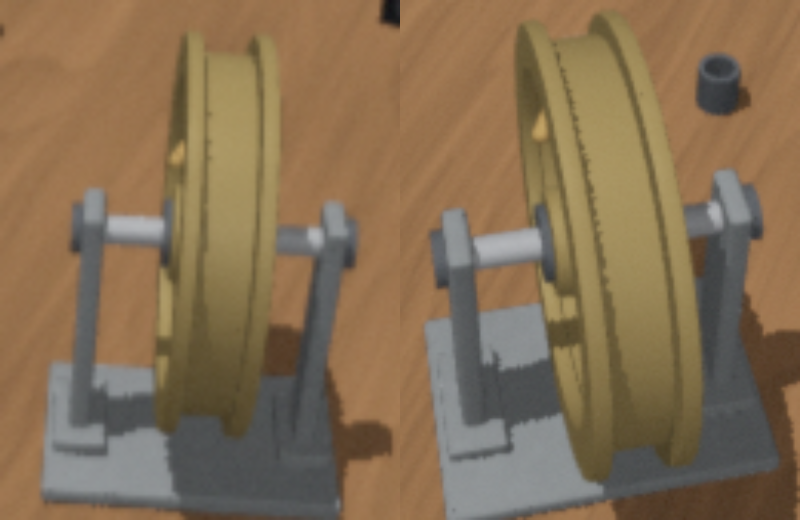

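```bash
python3 - <<'E'
from h import *
k=cams.calibration("side")
def rect(img,k,C,th,xo):
    X=np.array([np.cos(th),np.sin(th),0]);Y=np.array([-np.sin(th),np.cos(th),0])
    g=(np.arange(400)-200)/200*.115
    YY,ZZ=np.meshgrid(-g,-g)   # left = +y
    P=C+X*xo+YY[...,None]*Y+ZZ[...,None]*np.array([0,0,1])
    p=P@np.array(k["R"]).T+k["t"];p=p@np.array(k["mtx"]).T
    return cv2.remap(img,(p[...,0]/p[...,2]).astype(np.float32),(p[...,1]/p[...,2]).astype(np.float32),cv2.INTER_CUBIC)
im=cv2.imread("pics/side1.png")
im_t,d=snap("top","top2")
for r in cams.regions_of("top","wheel5_valve")[:1]:
    P=cloud("top",r["mask"],d);Q=P[P[:,2]>.19]
    (cx,cy),s,a=cv2.minAreaRect((Q[:,:2]*1000).astype(np.float32));print(cx,cy,s,a)
a5=np.radians(a if s[0]<s[1] else a-90)
C5=np.array([cx/1000,cy/1000,.15])
o=np.hstack([rect(im,k,C,TH,.012),rect(im,k,C5,a5,.012)])
cv2.imwrite("pics/r.png",o)
c=cv2.resize(im[150:270,360:420],(400,800)[::1],interpolation=cv2.INTER_CUBIC)
E
```

```text
486.59234619140625 219.66360473632812 (46.41325759887695, 203.92010498046875) 34.95012664794922
```

View pics/r.png

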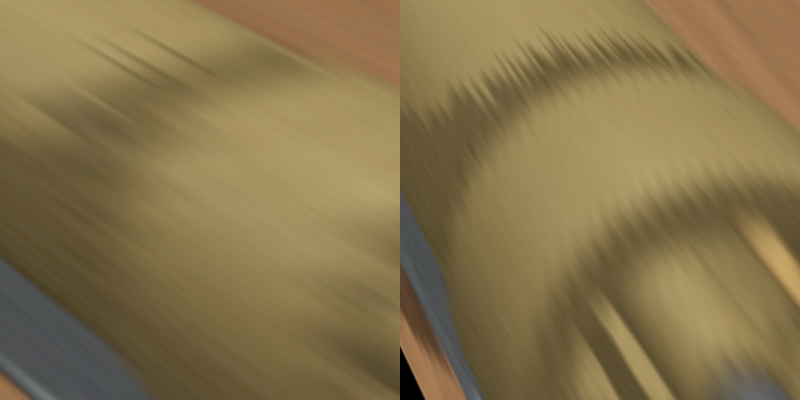

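```bash
python3 - <<'E'
from h import *
np.set_printoptions(precision=4,suppress=True)
for c in("side","top"):
    im,_=snap(c,c+"3")
    for l in("wheel3","wheel3_valve","wheel5_valve"):
        for f in(cams.recognise,cams.mark_of):
            try:
                for r in f(c,l): print(c,l,f.__name__,r["conf"],w(c,r["xyz"]))
            except Exception as e: print(l,e)
im=cv2.imread("pics/side3.png")
a=cv2.resize(im[155:265,365:415],(400,600),interpolation=cv2.INTER_CUBIC)
b=cv2.resize(im[290:455,285:355],(400,600),interpolation=cv2.INTER_CUBIC)
o=np.hstack([a,b]);o=np.clip((o/255.)**.6*255,0,255).astype(np.uint8)
cv2.imwrite("pics/z4.png",o)
E
```

```text
side wheel3 call 0.91 [ 0.5023 -0.1545  0.1957]
wheel3 it knows: wheel3_axle, wheel3_valve, wheel5_valve
side wheel3_valve call 0.71 [ 0.5015 -0.1537  0.2   ]
side wheel3_valve call 0.98 [ 0.5528 -0.2762  0.1694]
side wheel5_valve call 0.72 [0.4597 0.2647 0.2195]
side wheel5_valve call 0.55 [ 0.5046 -0.1554  0.1968]
side wheel5_valve call 0.71 [0.5225 0.195  0.1986]
top wheel3 call 0.62 [ 0.5109 -0.208   0.2415]
wheel3 it knows: wheel3_axle, wheel3_valve, wheel5_valve
top wheel3_valve call 0.73 [ 0.5112 -0.2095  0.2371]
top wheel5_valve call 0.65 [0.4848 0.2068 0.2215]
top wheel5_valve call 0.95 [0.5215 0.1928 0.1949]
```

View pics/z4.png

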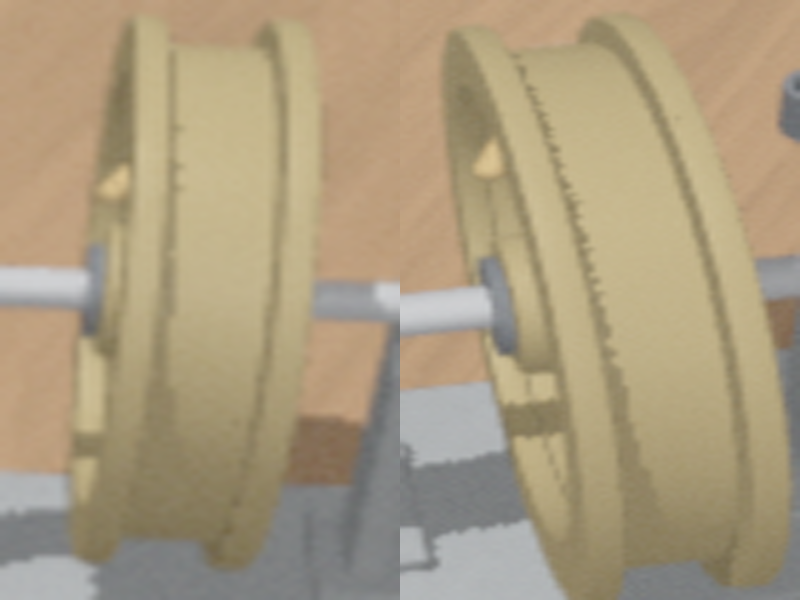

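```bash
python3 - <<'E'
from h import *
d={c:cams.read_camera(c)[1] for c in("side","top")}
for n,Cc,th in(("right",C,TH),("left",np.array([.4866,.2197,.15]),np.radians(34.95))):
  for c in d:
    P=cloud(c,np.ones((480,640),bool),d[c])-Cc
    x=P[:,0]*np.cos(th)+P[:,1]*np.sin(th);y=-P[:,0]*np.sin(th)+P[:,1]*np.cos(th)
    r=np.hypot(y,P[:,2]);a=np.degrees(np.arctan2(-y,P[:,2]))%360
    m=(abs(x)<.022)&(r>.03)&(r<.08)
    h,_=np.histogram(a[m],bins=36,range=(0,360));print(n,c,{i*10:int(v) for i,v in enumerate(h) if v})
    for i in range(0,36):
        s=m&(a>=i*10)&(a<i*10+10)
        if s.sum()>4: print("   ",i*10,"x %.0f..%.0f r %.0f..%.0f"%(*(np.percentile(x[s],[10,90])*1e3),*(np.percentile(r[s],[10,90])*1e3)))
E
```

```text
right side {60: 6, 70: 7}
    60 x 19..22 r 51..61
    70 x 19..22 r 51..64
right top {}
left side {30: 14, 300: 1}
    30 x 20..22 r 52..62
left top {70: 1, 80: 2, 130: 6, 140: 72, 150: 11, 210: 4, 220: 35, 230: 33, 280: 3, 290: 4, 300: 3}
    130 x -9..-7 r 33..46
    140 x -12..-5 r 46..75
    150 x -12..-12 r 47..74
    220 x -12..-4 r 57..79
    230 x -10..-5 r 45..67
```

The depth data shows spokes 72° apart on the left wheel, so that is the five-spoke one. The right wheel is the one to turn, with the stem at about q = 1.25.

>>> play_rows(motion=[[[0.1,0.1,0.1],[0.08,-0.03,0.18]],[[0.2,0.2,0.2],[0.16,-0.07,0.36]],[[0.3,0.3,0.25],[0.24,-0.1,0.53]],[[0.35,0.35,0.28],[0.32,-0.14,0.71]],[[0.4,0.4,0.28],[0.4,-0.17,0.89]],[[0.4,0.4,0.28],[0.4,-0.17,0.89]]], gripper=0)

```text
time: 2.45
tool_pos: [0.4548, -0.4472, 0.3425]
tcp_rot: [-1.215, 0.348, -0.266]
wrist_force: [-0.4, -0.7, -0.1]
width: 0.994
```

```bash
python3 - <<'E'
from h import *
rows([(.63,.18)]);s=bot.read_state();print(s["tool_pos"],s["q"],s["time"])
E
```

```text
[[np.float64(0.246), np.float64(0.302), np.float64(-0.118)], [np.float64(0.404), np.float64(-0.167), np.float64(0.883)]]
[ 0.45478352 -0.44718111  0.34246666] [-0.93017977  0.31116537  1.37823499  0.21201645  1.71220148 -0.51423554] 2.45
```

>>> play_rows(motion=[[[0.05,0.06,0.0],[0.08,-0.03,0.18]],[[0.1,0.12,0.0],[0.16,-0.07,0.35]],[[0.15,0.18,0.0],[0.24,-0.1,0.53]],[[0.2,0.24,0.0],[0.32,-0.13,0.71]],[[0.246,0.302,0.0],[0.404,-0.167,0.883]],[[0.246,0.302,-0.118],[0.404,-0.167,0.883]],[[0.246,0.302,-0.118],[0.404,-0.167,0.883]],[[0.246,0.302,-0.118],[0.404,-0.167,0.883]]])

```text
time: 3.45
tool_pos: [0.5514, -0.3277, 0.2972]
tcp_rot: [-0.933, -0.151, 0.297]
wrist_force: [0.6, -0.6, 0.8]
width: 0.996
```

```bash
python3 - <<'E'
from h import *
rows([(.63,.18),(.63,.12),(.63,.08)]);s=bot.read_state();print(s["tool_pos"],s["q"],s["time"])
snap("side","s5")
E
```

```text
[[np.float64(0.005), np.float64(0.003), np.float64(-0.004)], [np.float64(0.001), np.float64(-0.0), np.float64(0.005)]]
[[np.float64(-0.023), np.float64(0.087), np.float64(-0.125)], [np.float64(0.001), np.float64(-0.0), np.float64(0.005)]]
[[np.float64(-0.042), np.float64(0.143), np.float64(-0.206)], [np.float64(0.001), np.float64(-0.0), np.float64(0.005)]]
[ 0.55135405 -0.32768059  0.2971518 ] [-0.73374985  0.51747353  1.26175074  0.31311128  1.91097625 -1.03277234] 3.45
```

View pics/s5.png

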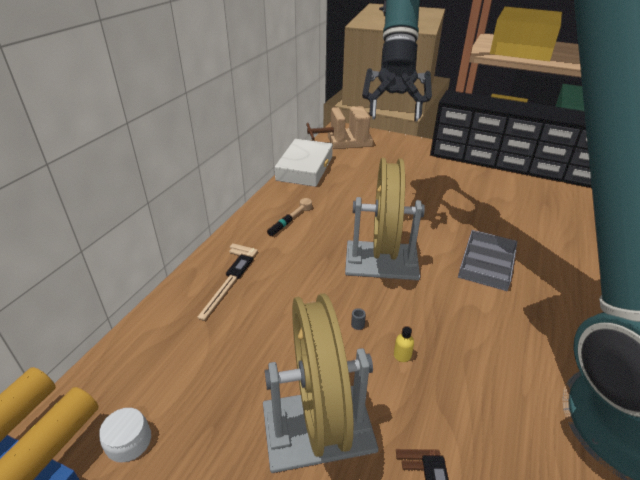

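The jaws straddle the wheel plane above the rim, at about (400,95). I'll move in radially and then close.

>>> play_rows(motion=[[[-0.01,0.03,-0.05],[0,0,0.005]],[[-0.022,0.075,-0.11],[0,0,0.005]],[[-0.034,0.12,-0.17],[0,0,0.005]],[[-0.042,0.143,-0.206],[0,0,0.005]],[[-0.042,0.143,-0.206],[0,0,0.005]],[[-0.042,0.143,-0.206],[0,0,0.005]]])

```text
time: 4.25
tool_pos: [0.5358, -0.2709, 0.2152]
tcp_rot: [-0.935, -0.155, 0.3]
wrist_force: [0.4, 0.8, -0.2]
width: 1.0
```

>>> play_rows(motion=[[[0,0,0],[0,0,0]],[[0,0,0],[0,0,0]],[[0,0,0],[0,0,0]],[[0,0,0],[0,0,0]],[[0,0,0],[0,0,0]],[[0,0,0],[0,0,0]],[[0,0,0],[0,0,0]],[[0,0,0],[0,0,0]]], gripper=1, squeeze=30)

```text
time: 5.25
tool_pos: [0.5348, -0.2707, 0.2143]
tcp_rot: [-0.934, -0.153, 0.302]
wrist_force: [-2.2, -5.1, 5.1]
width: 0.535
```

```bash
python3 - <<'E'
from h import *
s=bot.read_state();print(s["tool_pos"],s["q"],s["time"],s["wrist_force"],s["width"],s["torque"])
p,R=pose(.63,.08);print((p-s["tool_pos"]),[X@(p-s["tool_pos"])])
rows([(.63-.1245*i,.08) for i in range(11)])
snap("side","s6")
for l in ("wheel3_valve",):print([(r["conf"],w("side",r["xyz"])) for r in cams.mark_of("side",l)])
E
```

```text
[ 0.53479504 -0.27071445  0.21429346] [-0.69099193  0.4734414   1.47838415  0.31816719  1.7348384  -1.05316077] 5.25 [-2.22211426 -5.05629242  5.11439151] 0.5350308426880532 [-0.51759991  0.6073867   0.4474408 ]
[-2.61984942e-04  4.46244698e-05  3.48735682e-04] [np.float64(-0.00023406766172222088)]
[[np.float64(-0.001), np.float64(0.0), np.float64(0.001)], [np.float64(0.002), np.float64(0.0), np.float64(-0.002)]]
[[np.float64(-0.007), np.float64(0.02), np.float64(0.014)], [np.float64(-0.148), np.float64(-0.05), np.float64(-0.002)]]
[[np.float64(-0.015), np.float64(0.041), np.float64(0.025)], [np.float64(-0.298), np.float64(-0.101), np.float64(-0.002)]]
[[np.float64(-0.022), np.float64(0.064), np.float64(0.033)], [np.float64(-0.448), np.float64(-0.152), np.float64(-0.002)]]
[[np.float64(-0.03), np.float64(0.087), np.float64(0.038)], [np.float64(-0.598), np.float64(-0.202), np.float64(-0.002)]]
[[np.float64(-0.038), np.float64(0.11), np.float64(0.039)], [np.float64(-0.749), np.float64(-0.253), np.float64(-0.002)]]
[[np.float64(-0.046), np.float64(0.134), np.float64(0.038)], [np.float64(-0.899), np.float64(-0.304), np.float64(-0.002)]]
[[np.float64(-0.053), np.float64(0.157), np.float64(0.033)], [np.float64(-1.049), np.float64(-0.355), np.float64(-0.002)]]
[[np.float64(-0.061), np.float64(0.18), np.float64(0.026)], [np.float64(-1.199), np.float64(-0.405), np.float64(-0.002)]]
[[np.float64(-0.068), np.float64(0.201), np.float64(0.016)], [np.float64(-1.349), np.float64(-0.456), np.float64(-0.002)]]
[[np.float64(-0.075), np.float64(0.221), np.float64(0.003)], [np.float64(-1.5), np.float64(-0.507), np.float64(-0.001)]]
[(0.97, array([ 0.55377937, -0.27571151,  0.17014197]))]
```

View pics/s6.png

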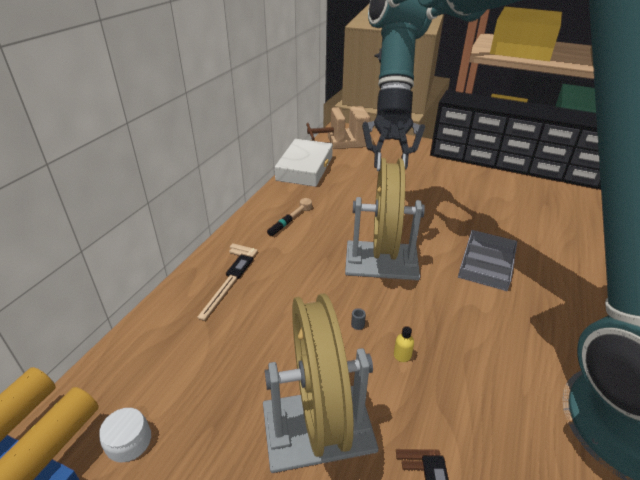

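The fingers are closed on the rim at 45.5 mm with low forces. Next I turn it along the arc, first half.

>>> play_rows(motion=[[[-0.004,0.01,0.007],[-0.074,-0.025,0]],[[-0.007,0.02,0.014],[-0.148,-0.05,0]],[[-0.011,0.031,0.02],[-0.223,-0.075,0]],[[-0.015,0.041,0.025],[-0.298,-0.101,0]],[[-0.018,0.053,0.029],[-0.373,-0.126,0]],[[-0.022,0.064,0.033],[-0.448,-0.152,0]],[[-0.026,0.075,0.036],[-0.523,-0.177,0]],[[-0.03,0.087,0.038],[-0.598,-0.202,0]],[[-0.034,0.099,0.039],[-0.674,-0.228,0]],[[-0.038,0.11,0.039],[-0.749,-0.253,0]]])

```text
time: 6.6
tool_pos: [0.5201, -0.227, 0.2297]
tcp_rot: [-1.552, -0.255, 0.256]
wrist_force: [-2.4, -4.5, 1.0]
width: 0.535
```

```bash
python3 - <<'E'
from h import *
s=bot.read_state();print(s["tool_pos"],s["q"],s["time"],s["wrist_force"],s["width"],s["torque"])
snap("side","s7")
for l in ("wheel3_valve",):print([(r["conf"],w("side",r["xyz"])) for r in cams.mark_of("side",l)])
rows([(.0075-.06225*i,.08) for i in range(11)])
E
```

```text
[ 0.52014086 -0.22697067  0.22969655] [-0.45702009  0.0639478   1.83789794  0.00288279  1.24206051 -0.78365403] 6.6 [-2.42737466 -4.53836439  1.04350342] 0.5345715092200135 [-1.02366467  0.3302981  -0.28182262]
[(0.81, array([ 0.54877889, -0.25637486,  0.20130957]))]
[[np.float64(0.0), np.float64(-0.003), np.float64(0.001)], [np.float64(0.001), np.float64(0.001), np.float64(-0.004)]]
[[np.float64(-0.004), np.float64(0.008), np.float64(0.0)], [np.float64(-0.074), np.float64(-0.025), np.float64(-0.004)]]
[[np.float64(-0.008), np.float64(0.02), np.float64(-0.001)], [np.float64(-0.149), np.float64(-0.05), np.float64(-0.004)]]
[[np.float64(-0.012), np.float64(0.032), np.float64(-0.002)], [np.float64(-0.224), np.float64(-0.076), np.float64(-0.004)]]
[[np.float64(-0.015), np.float64(0.043), np.float64(-0.005)], [np.float64(-0.299), np.float64(-0.101), np.float64(-0.004)]]
[[np.float64(-0.019), np.float64(0.055), np.float64(-0.008)], [np.float64(-0.374), np.float64(-0.126), np.float64(-0.004)]]
[[np.float64(-0.023), np.float64(0.066), np.float64(-0.013)], [np.float64(-0.449), np.float64(-0.152), np.float64(-0.004)]]
[[np.float64(-0.027), np.float64(0.077), np.float64(-0.017)], [np.float64(-0.524), np.float64(-0.177), np.float64(-0.004)]]
[[np.float64(-0.03), np.float64(0.087), np.float64(-0.023)], [np.float64(-0.6), np.float64(-0.203), np.float64(-0.004)]]
[[np.float64(-0.034), np.float64(0.098), np.float64(-0.029)], [np.float64(-0.675), np.float64(-0.228), np.float64(-0.004)]]
[[np.float64(-0.037), np.float64(0.107), np.float64(-0.036)], [np.float64(-0.75), np.float64(-0.253), np.float64(-0.004)]]
```

>>> play_rows(motion=[[[-0.004,0.011,0.0],[-0.075,-0.025,0]],[[-0.008,0.023,-0.001],[-0.15,-0.051,0]],[[-0.012,0.034,-0.003],[-0.225,-0.076,0]],[[-0.015,0.046,-0.006],[-0.3,-0.101,0]],[[-0.019,0.058,-0.009],[-0.375,-0.126,0]],[[-0.023,0.069,-0.013],[-0.45,-0.152,0]],[[-0.027,0.08,-0.018],[-0.525,-0.177,0]],[[-0.03,0.09,-0.024],[-0.6,-0.203,0]],[[-0.034,0.1,-0.03],[-0.675,-0.228,0]],[[-0.037,0.11,-0.037],[-0.75,-0.253,0]]])

```text
time: 7.95
tool_pos: [0.505, -0.1818, 0.2149]
tcp_rot: [-2.162, -0.354, 0.185]
wrist_force: [-1.7, -2.9, 2.0]
width: 0.536
```

```bash
python3 - <<'E'
from h import *
s=bot.read_state();print(s["tool_pos"],s["q"],s["time"],s["wrist_force"],s["width"],s["torque"])
R=Ro.from_rotvec(s["tcp_rot"]).as_matrix();y=-R[:,1];print("a",np.arctan2(-y@Y,y[2]))
for c in("side","top"):
  im,d=snap(c,c+"8")
  for r in cams.mark_of(c,"wheel3_valve"):
    p=w(c,r["xyz"])-C;print(c,r["conf"],p,X@p,np.arctan2(-Y@p,p[2]))
E
```

```text
[ 0.50496857 -0.18184924  0.21488587] [-0.03784078 -0.12090056  2.16844043 -0.7059992   0.98132842  0.00749089] 7.95 [-1.68609177 -2.89512414  1.96799275] 0.5364272698602558 [-0.33339293  0.30178193 -0.04529138]
a -0.6144101711593136
side 0.86 [0.01643383 0.00680005 0.06626454] 0.017744398273994214 -0.018154726019687453
side 0.38 [0.00205874 0.42171441 0.04974428] 0.1364609429550233 -1.4467734456978067
top 0.67 [0.01306933 0.00166008 0.05743744] 0.012916196749383064 0.04515257347398643
```

View pics/side8.png

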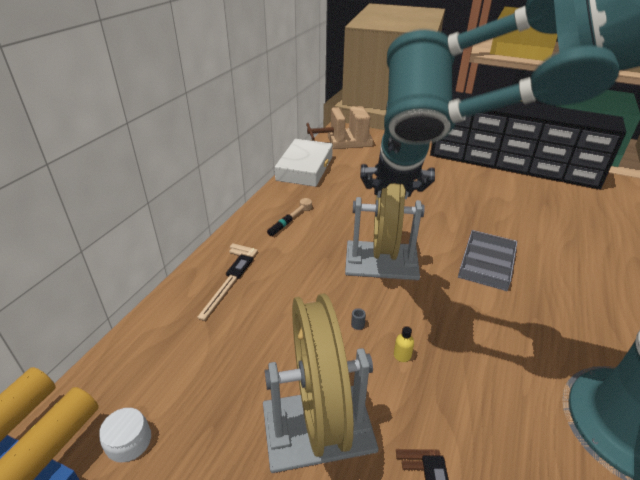

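```bash
cat >> h.py <<'E'
def meas(n=6):
  for c in("side","top"):
    o=[]
    for i in range(n):
      cams.read_camera(c)
      for r in cams.mark_of(c,"wheel3_valve"):
        p=w(c,r["xyz"])-C
        if np.linalg.norm(p)<.1:o.append([r["conf"],*p,X@p,np.arctan2(-Y@p,p[2])])
    o=np.array(o);print(c,np.round(o,3))
    if len(o):print(np.round(np.median(o,0),4),o[:,-1].std())
E
python3 -c "
from h import *
meas()"
```

```text
side [[ 0.66   0.017  0.004  0.062  0.018  0.029]
 [ 0.97   0.015  0.003  0.064  0.015  0.031]
 [ 0.69   0.017  0.006  0.065  0.018 -0.01 ]
 [ 0.71   0.015  0.005  0.065  0.016 -0.006]
 [ 0.88   0.017  0.006  0.065  0.018 -0.001]
 [ 0.98   0.017  0.006  0.064  0.018 -0.009]]
[ 0.795   0.0168  0.0055  0.0648  0.0176 -0.0036] 0.017280658463205024
top [[0.75  0.014 0.003 0.058 0.015 0.023]
 [0.6   0.014 0.004 0.06  0.014 0.019]
 [0.88  0.018 0.004 0.061 0.018 0.033]
 [0.81  0.016 0.005 0.059 0.017 0.009]
 [0.8   0.017 0.004 0.059 0.017 0.032]
 [0.57  0.014 0.003 0.06  0.015 0.021]]
[0.775  0.0152 0.0036 0.0597 0.0157 0.0222] 0.008323251150403072
```

Compared with each camera's own wheel centre, both cameras read about +0.02 rad. I'll nudge by −0.02, let it settle, and release.

>>> play_rows(motion=[[[-0.001,0.003,-0.002],[-0.024,-0.008,0]],[[-0.001,0.003,-0.002],[-0.024,-0.008,0]],[[-0.001,0.003,-0.002],[-0.024,-0.008,0]],[[-0.001,0.003,-0.002],[-0.024,-0.008,0]]])

```text
time: 9.85
tool_pos: [0.5044, -0.1803, 0.2135]
tcp_rot: [-2.179, -0.356, 0.182]
wrist_force: [-4.5, 5.1, 5.4]
width: 0.534
```

>>> play_rows(motion=[[[0,0,0],[0,0,0]],[[0,0,0],[0,0,0]],[[0,0,0],[0,0,0]],[[0,0,0],[0,0,0]],[[0,0,0],[0,0,0]],[[0,0,0],[0,0,0]]], gripper=0)

```text
time: 10.6
tool_pos: [0.5047, -0.1806, 0.2137]
tcp_rot: [-2.181, -0.358, 0.182]
wrist_force: [-0.6, 0.0, 0.7]
width: 1.005
```

```bash
python3 - <<'E'
from h import *
s=bot.read_state();print(s["tool_pos"],s["time"],s["wrist_force"],s["width"])
rows([(-.635,.08),(-.635,.1),(-.635,.14),(-.635,.2)])
E
```

```text
[ 0.50469735 -0.18064658  0.2137069 ] 10.6 [-5.56450434e-01  2.51869668e-04  7.00097288e-01] 1.0049877104200808
[[np.float64(-0.001), np.float64(-0.001), np.float64(0.002)], [np.float64(-0.002), np.float64(-0.002), np.float64(-0.002)]]
[[np.float64(-0.01), np.float64(0.027), np.float64(0.042)], [np.float64(-0.002), np.float64(-0.002), np.float64(-0.002)]]
[[np.float64(-0.029), np.float64(0.083), np.float64(0.123)], [np.float64(-0.002), np.float64(-0.002), np.float64(-0.002)]]
[[np.float64(-0.058), np.float64(0.168), np.float64(0.243)], [np.float64(-0.002), np.float64(-0.002), np.float64(-0.002)]]
```

>>> play_rows(motion=[[[-0.01,0.027,0.042],[0,0,0]],[[-0.02,0.055,0.083],[0,0,0]],[[-0.029,0.083,0.123],[0,0,0]],[[-0.058,0.168,0.243],[0,0,0]],[[-0.07,0.17,0.35],[0.1,0.03,0]],[[-0.15,0.17,0.4],[0.3,0.1,0]],[[-0.3,0.1,0.4],[0.5,0.17,0]],[[-0.35,0.0,0.4],[0.7,0.24,0]],[[-0.35,0.0,0.4],[0.8,0.27,0]],[[-0.35,0.0,0.4],[0.8,0.27,0]]])

```text
time: 11.85
tool_pos: [0.3642, -0.1828, 0.3735]
tcp_rot: [-1.526, -0.246, 0.255]
wrist_force: [1.0, 0.2, 0.3]
width: 1.003
```

```bash
python3 - <<'E'
from h import *
s=bot.read_state();print(s["tool_pos"],s["time"],s["wrist_force"],s["width"],s["joint_vel"])
for c in("side","top"):
    im,d=snap(c,c+"9")
    P=cloud(c,np.ones((480,640),bool),d);q=P-C
    x=q@X;y=q@Y;r=np.hypot(y,q[:,2])
    m=(abs(x)<.028)&(r<.118)&(r>.085)&(q[:,2]>.04);Q=P[m]
    (a,b),sz,an=cv2.minAreaRect((Q[:,:2]*1000).astype(np.float32));print(c,a,b,sz,an,"dy mm",(np.array([a/1000,b/1000,.15])-C)@Y*1000)
    # circle fit of rim lips
    m2=m&(r>.104)&(abs(x)<.0225);A=np.c_[y[m2],q[m2,2],np.ones(m2.sum())];bb=(y[m2]**2+q[m2,2]**2)
    so=np.linalg.lstsq(A,bb,rcond=None)[0];print("circ y,z",so[:2]/2,m2.sum(),(so[2]+(so[:2]**2).sum()/4)**.5)
meas(6)
for c in("side","top"):
  cams.read_camera(c)
  print([(r["conf"],w(c,r["xyz"])) for r in cams.mark_of(c,"wheel5_valve")])
E
```

```text
[ 0.36415112 -0.18280859  0.37346207] 11.85 [0.95640517 0.19983189 0.29371185] 1.003345182677996 [ 0.07087741 -0.01962497  0.02035339 -0.01268937 -0.01077574  0.02304041]
side 518.4771118164062 -215.88568115234375 (46.357688903808594, 187.65985107421875) 18.79656219482422 dy mm 9.91229160110138
circ y,z [0.00119057 0.00347574] 514 0.1059469734078178
top 519.1676025390625 -225.5006561279297 (46.02694320678711, 201.08108520507812) 18.558284759521484 dy mm 0.5792836122331708
circ y,z [-0.00105288  0.00150018] 1334 0.10848632653473513
side [[ 0.94   0.016  0.008  0.063  0.018 -0.034]
 [ 0.76   0.015  0.008  0.064  0.016 -0.041]
 [ 0.72   0.017  0.007  0.063  0.018 -0.023]
 [ 0.93   0.017  0.006  0.064  0.018 -0.011]
 [ 0.74   0.015  0.006  0.064  0.017 -0.019]
 [ 0.7    0.016  0.007  0.065  0.017 -0.028]]
[ 0.75    0.0161  0.0073  0.0639  0.0177 -0.0255] 0.00997835521143153
top [[ 0.82   0.015  0.004  0.06   0.015  0.008]
 [ 0.91   0.012  0.004  0.062  0.013  0.008]
 [ 0.67   0.014  0.006  0.058  0.015 -0.019]
 [ 0.87   0.014  0.005  0.058  0.014 -0.007]
 [ 0.77   0.015  0.003  0.058  0.015  0.029]
 [ 0.65   0.015  0.006  0.058  0.016 -0.017]]
[7.95e-01 1.44e-02 4.70e-03 5.84e-02 1.51e-02 5.00e-04] 0.016824886912842993
[]
[(0.67, array([0.51874945, 0.19441029, 0.1914134 ]))]
```

View pics/side9.png

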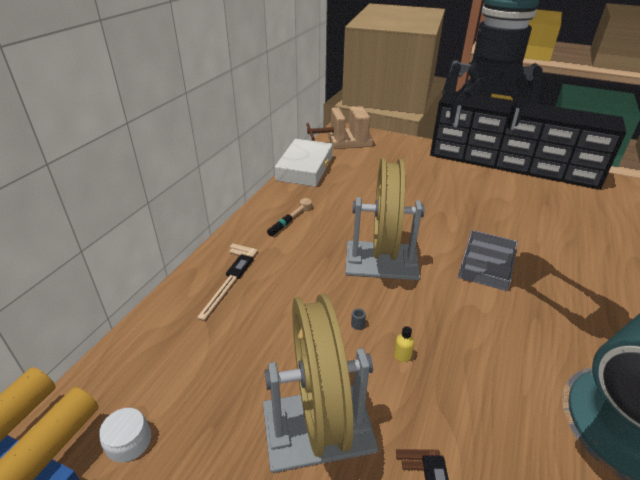

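View pics/top9.png

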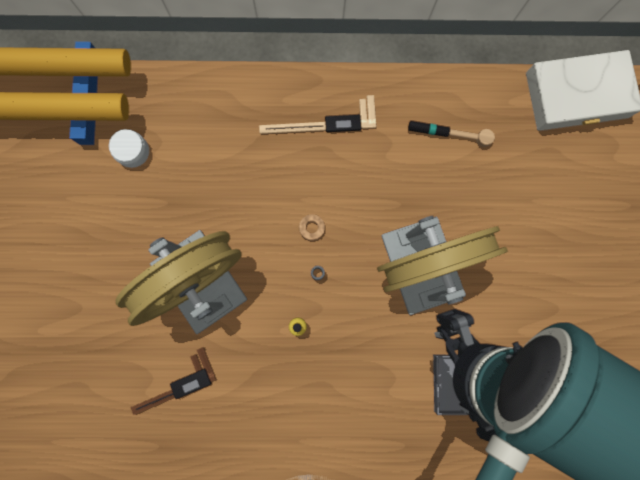

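The wheel stands released with the gripper well clear, at about (495,90) in the side view. Both cameras read within about 0.03 rad of zero, so I'm handing in.

```bash
python3 -c "
from h import *
print(bot.read_state()['time'],bot.finish_job())"
```

```text
the job is handed in; nothing more can be done
13.35 None
```

I turned the three-spoke wheel (the right-hand stand) so its valve stem points straight up, to within about 1.5°. It is released and standing still. I pinched the rim from above, turned it about −1.26 rad in one stroke, then opened the jaws and moved the arm clear. The job was handed in at 13.35 s.

- **Stem angle:** after release, the top camera gave a median of 0.000 rad and the side camera −0.026 rad. Single readings scattered by 0.01 to 0.02 rad. The two cameras disagree partly because the side camera sees the wheel centre about 2 mm off from the top camera. Allowing for that, the side camera also reads close to zero.
- **Which wheel:** the two wheels look alike in the pictures. Depth data showed spokes 72° apart on the left wheel, which makes that one the five-spoke, and the networks agreed.
- **Five-spoke wheel:** I never touched it. The top camera's last look put its valve within about 5 mm of where it started, roughly the detector's own error. The side camera missed it in its last picture.
- **Forces:** the wrist force readings stayed below about 9 N at the points where I read them.

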